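Screen the mortar and open the cleaner jug

ROBOT

A 6-joint arm with a two-finger parallel gripper is mounted at the origin on the work surface. World frame = base frame: x ahead of the robot, y to its left, z up, the work surface at z = 0. Lengths are in mm, angles in rad, forces in N, time in s.
With the tool pointing down it reaches from about 200 to 875 mm from the base axis. Payload 3.4 kg.
Tool frame: the origin (TCP) lies between the finger pads; the fingertips stand 8 mm ahead of it and the grasp point (between the pads) lies 11 mm behind it; z points along the fingers, y is the line along which they close (so a half turn about z gives the same grasp; the last joint's range is limited). The gripper opens to 94 mm and grips with 3 to 60 N. Pads are 16 mm wide; open, the fingers measure 119 mm over their backs; the gripper's body (75 mm by 177 mm) begins 78 mm behind the grasp point.
Start: joints at [1.13, 0.276, 1.505, -0, 1.361, -0.121], TCP at [180.786, 545.88, 175.393] pointing down, gripper open.
Joint ranges: [-2.89, 2.89], [-0.75, 2.08], [0.22, 2.7], [-1.18, 4.32], [0.11, 2.71], [-2.7, 2.7]. Speed limits (rad/s): [2.57, 2.57, 3.14, 3.14, 3.14, 3.14].

INTERFACE

Orientations are given as a unit quaternion [x, y, z, w].
In Python, from station import env gives the robot as it stands.
- The arm moves only by the tool jog_arm, never from a script. Its argument "rows" is a list of rows, each an object with "offset": the shift along the tool's x, y, z as a fraction of full scale, a list of three; "twist": the turn, a rotation vector about the tool's x, y, z as a fraction of full scale, a list of three; "grip": the opening, from 0 (shut) to 1 (fully open). A call has 1 to 20 rows; each row is the pose to reach, as a shift and turn from the pose commanded when the call began, along the tool's axes at that moment; what a row does not reach only later rows make up. Full scale, the value 1, is 0.15 m for a shift and 90 degrees for a turn. A row lasts 1/8 s, in which the tool goes at most 62.5 mm and 10.7 degrees, less where a joint would pass 70% of its speed; a pose out of reach is approached as far as the arm can. A call with a number of a shift or a turn outside -1 to 1 is refused whole. A call with a gripper value outside its range is refused whole. The fingers move at their own pace and stop on an object; "force" is the grip in N (left out, the last holds). Time passes only in rows, so rows that repeat a pose let the fingers close. It gives the time, the measured TCP pose, the force, the opening and the grip force at its end, in the units of the state.
- env.read_state(): the state, without advancing time (a new reading comes with each control period).
- env.capture(name): name is "side" or "top"; returns the picture (384x512x3 uint8, blue, green, red); there is no depth.
- env.camera_info(name): a dict with "vfov" (degrees; the focal length in pixels is half the picture's height over the tangent of half this angle, whatever the lens; pixels are square), "cx", "cy" (the principal point, pixels), "origin" and "attitude" of the camera in the world. Camera axes: x right, y down, z forward; pixel columns grow to the right and rows downward; lengths in mm; the calibration is good to about 2 mm. A picture is of the moment at which its call begins. camera_info takes no time and is no camera call.
- env.sign_off(): hands the job in; it is judged then, once.
The state is a dict: "t": time; "q": joint angles; "joint_vel": joint speeds; "tau": joint torques, N m; "tcp_pos": TCP position; "orientation": TCP orientation; "ft_force": force on the tool from outside, world axes, zero at the start; "moment": the same for the moment, N m; "grip_width": finger opening in mm; "grip_force": force on a finger pad.
Only numpy, scipy, OpenCV 4.12 (cv2) and the standard library are available. Lean on these libraries where they do the work, as an engineer would, in place of code of your own. Each camera call takes 0.05 s, during which the arm holds its last target. There are 200 camera calls.

TASK

Before the cleaner jug is opened, lift the flat aluminium splash guard out of its wooden stand, stand it on the counter between the jug and the grey granite mortar, broad side to the jug, and let it lean against the mortar's rim on its own. Then open the jug's push-and-turn safety cap: press it down against its spring, twist it anticlockwise (seen from above) while it is down, and lift it off. Finish while still holding the cap in the gripper, upright, several centimetres clear above the jug's mouth; leave the guard leaning and do not disturb the other things.

Things in the scene. Friction and masses are not known exactly. Their poses are not given: they have to be found in the camera images.
- jug: White cleaner jug, 115 x 85 mm, shoulder at 128 mm, clamped in a screwed-down steel caddy (127 x 97 mm): it cannot move. Origin under its centre on the counter, z up, x along its longer side, where a carrying handle sticks out (+x). The mortar stands 270 to 310 mm away, roughly on its +y side. Neck and cap are on its centre line.
- mouth (a point): Centre of the jug's mouth, 172 mm above the counter: top of the spring plunger when up. The cap locks around it: press 5 to 8 mm down (9 mm is the end of travel), keep it pressed while turning anticlockwise (from above) by 0.85 rad; from 0.85 to 2.2 rad (1.3 is ideal) it is free to lift straight up.
- cap: Round grey push-and-turn cap on the jug's neck, 38 mm high, 45 g; its ribbed top 14 mm is 60 mm across, the skirt below 56 mm. Origin: centre of its underside, 148 mm above the counter while on the jug (cap top at 186 mm); z up; x along the jug's x when locked. It sits with 2 mm of play on the neck; clockwise is blocked. Opening angles: see the mouth; press force: see the plunger.
- plunger (a joint): Spring plunger in the mouth that pushes the cap up: 0 when up, grows in m as the cap is pressed down, at most 0.009. It takes 4 N to start moving and 1.3 N more per mm (about 10.5 N at 5 mm, 14 N at 8 mm).
- guard: Flat aluminium splash guard, a rectangular slab 140 mm wide, 10 mm thick, 180 mm high, about 0.35 kg; at the start it stands on edge in the slot of the wooden stand, its underside 6 mm above the counter. Origin: centre of its underside edge; x along its width, y through its thickness, z up along its height. Both faces are alike.
- stand: Low dark wooden stand for the guard, fixed, 160 x 75 mm; two rails 36 mm high leave a slot 15 mm wide along its x axis. Origin under its centre on the counter.
- mortar: Grey granite mortar, round, heavy and fixed, 95 mm high; its rim, the widest part, is 130 mm across from 82 mm up to the top. Origin under its centre on the counter. It is empty.
- bowl: Bystander, loose: round terracotta bowl, 120 mm across, 60 mm high. Origin: centre of its underside.
- spoon_rest: Bystander, loose: shallow stainless tray, 110 x 75 x 16 mm. Origin: centre of its underside.
- pestle: Bystander, loose: pale wooden pestle lying on the counter, 150 mm long, 34 mm thick. Origin: centre of its underside.
- scoop: Bystander, loose: green plastic scoop, cup 70 x 50 x 32 mm with a flat 75 mm handle. Origin: centre of its underside.
- sauce: Bystander, loose: amber glass sauce bottle, 48 mm across, 150 mm high. Origin: centre of its underside.
- jar: Bystander, loose: squat glass jar with a plain lid, 60 mm across, 70 mm high. Origin: centre of its underside.
There are look-alikes about, which are no part of the job. What is shaped like the guard but purple is not meant. Leave any green look-alike of the mortar alone.

How it is judged (in metres and radians):
On the way, in this order (a step that is already met when the one before it is completed fails the run):
1. the guard stands on the counter between jug and mortar, released, leaning on the mortar (angle between guard's own z axis and vertical between 0.1 and 0.75 rad and contact force between guard and mortar above 0.1 N and height (world z) of guard below 0.02 m and y of guard in the frame of jug between 0.09 and 0.255 m and x of guard in the frame of jug between -0.08 and 0.08 m and angle between the x axis of guard and the x axis of jug, either way round below 0.5 rad and contact force between guard and the arm below 0.05 N and contact force between guard and the fingers below 0.05 N and linear speed of guard below 0.03 m/s), for 0.3 s.
2. the cap is pressed down on its neck (value of joint plunger above 0.0035 m and horizontal distance between cap and mouth below 0.006 m and z of cap in the frame of jug below 0.152 m), for 0.05 s.
3. the cap has been twisted out of its lock on the neck (angle between the x axis of cap and the x axis of jug, either way round above 0.7 rad and horizontal distance between cap and mouth below 0.006 m and z of cap in the frame of jug below 0.152 m), for 0.05 s.
At the end, for the whole second after the job is handed in: Gripper holds the cap (over 2 N), still, upright within 0.3 rad, underside 25 to 160 mm above the mouth, within 50 mm of its axis, touching no part of the jug. Guard stands on the counter between jug and mortar, facing the jug within 0.5 rad, tilted 0.1 to 0.75 rad, resting on the mortar (all of step 1 and z of cap in the frame of mouth between 0.025 and 0.16 m and horizontal distance between cap and mouth below 0.05 m and angle between cap's own z axis and vertical below 0.3 rad and contact force between cap and the fingers above 2 N and contact force between cap and jug below 0.05 N and linear speed of cap below 0.03 m/s and value of joint plunger below 0.001 m); the arm keeps its last pose, push and grip.
It fails at once if a bystander (bowl, spoon rest, pestle, scoop, sauce bottle or jar) is pushed more than 40 mm out of its place (distance of any of bowl, spoon_rest, pestle, scoop, sauce, jar from where it was at the start of the episode above 0.04 m).
It also fails if it takes over 54 s, if anything falls off the work surface, if the arm or the gripper's body presses on something with over 40 N, if the wrist force passes 120 N, or if a joint passes its speed limit or range.

## Working session

There is one attempt and no reset: what is moved stays moved. The work goes in short steps, Python scripts to look and compute and a tool call to move; the robot and the scene stay as the last step left them, time stands still between calls to the robot, and variables do not carry over. Pictures are saved under pics/ and viewed, at most 10 in all, crops included, and the job is handed in when it is done.

Besides the shell and the picture viewer there is one more tool, called after "Call:" in YAML: its name, and indented under it one key for each argument. jog_arm: Moves the arm, as the interface text tells. Shift numbers are shares of 0.15 m and turn numbers shares of 90 degrees, none past 1 either way. Its arguments: {"type":"object","properties":{"rows":{"type":"array","items":{"type":"object","properties":{"offset":{"type":"array","items":{"type":"number"}},"twist":{"type":"array","items":{"type":"number"}},"grip":{"type":"number"}}}},"force":{"type":"number"}},"required":["rows"]}

```bash
mkdir -p pics; ls
python3 - <<'E'
from station import env
import cv2
for n in("side","top"):
    print(n,env.camera_info(n)); cv2.imwrite(f"pics/{n}0.png",cv2.resize(env.capture(n),(800,600),interpolation=cv2.INTER_CUBIC))
print(env.read_state())
E
```

```text
pics
side {'vfov': 46.23992879141376, 'cx': 254.3196599264456, 'cy': 189.50736168905755, 'origin': array([-132.82135818, -734.36593189, 1064.32062549]), 'attitude': array([ 0.85493061, -0.32114697,  0.1503494 , -0.37862031])}
top {'vfov': 42.49136751894495, 'cx': 250.17731528897218, 'cy': 191.7835804199601, 'origin': array([ 417.60050852,   29.60122696, 1580.72322208]), 'attitude': array([-0.7058291 ,  0.70666588, -0.03597288,  0.03368322])}
{'t': 0.1, 'q': array([ 1.12998437e+00,  2.76559235e-01,  1.50596102e+00,  2.32205450e-06,
        1.36075836e+00, -1.20995570e-01]), 'joint_vel': array([-0.00019464, -0.00081394, -0.00486259, -0.00131957,  0.0010182 ,
       -0.00041922]), 'tau': array([ 1.82929220e-03, -4.05451190e+01, -2.37780029e+01,  7.01503060e-02,
        2.98152363e-02, -5.65305618e-05]), 'tcp_pos': array([180.53699996, 545.33353949, 174.59378468]), 'orientation': array([ 1.59227757e-01,  9.87241516e-01, -8.09625216e-04, -2.34785274e-04]), 'ft_force': array([-0.62664484,  0.38108677, -0.66010289]), 'moment': array([ 0.02522571,  0.01078401, -0.03731292]), 'grip_force': 0.0, 'grip_width': 93.71815764943359}
```

View pics/top0.png

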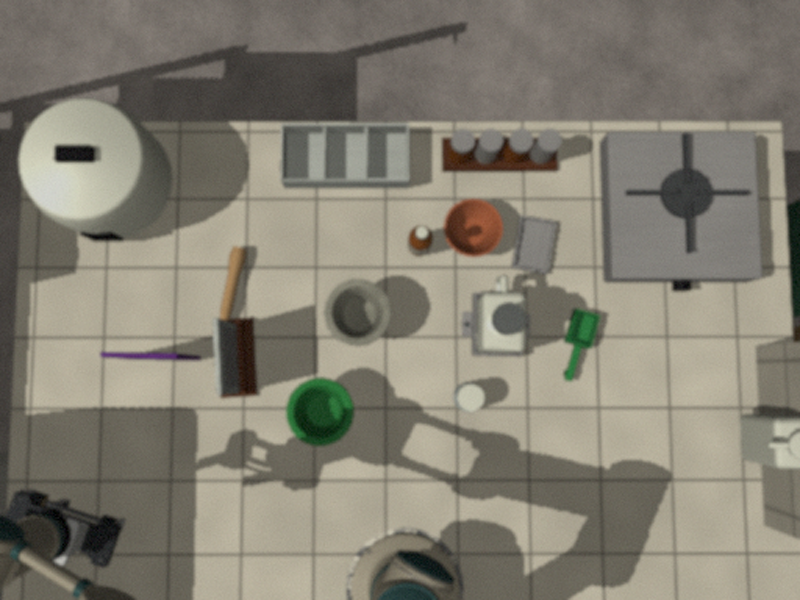

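View pics/side0.png

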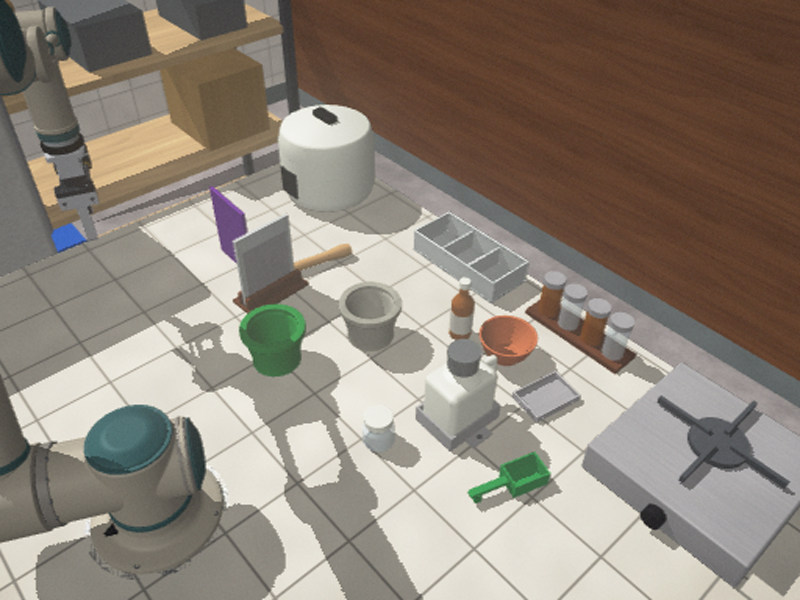

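The top view shows the guard in its stand at about (235,357), the mortar at (357,312), the jug cap at (509,318), and the jar at (470,397). The jug handle points up in the image. The side view agrees with this.

```bash
cat > h.py <<'E'
from station import env
import numpy as np, cv2
from scipy.spatial.transform import Rotation as R
S=1.5625
def cam(n):
    c=env.camera_info(n); f=192/np.tan(np.radians(c['vfov']/2))
    return f,c['cx'],c['cy'],np.array(c['origin']),R.from_quat(c['attitude']).as_matrix()
def proj(n,P):
    f,cx,cy,o,A=cam(n); p=(np.atleast_2d(P)-o)@A
    return np.c_[f*p[:,0]/p[:,2]+cx,f*p[:,1]/p[:,2]+cy]
def back(n,u,v,z):
    f,cx,cy,o,A=cam(n); d=A@[(u-cx)/f,(v-cy)/f,1.]
    return (o+d*(z-o[2])/d[2])[:2]
def back8(n,u,v,z): return back(n,(u+.5)/S-.5,(v+.5)/S-.5,z)
def circ(x,y,z,r,k=48):
    t=np.linspace(0,2*np.pi,k); return np.c_[x+r*np.cos(t),y+r*np.sin(t),0*t+z]
def rect(x,y,a,w,h,z):
    q=np.array([[-1,-1],[1,-1],[1,1],[-1,1],[-1,-1]])*[w/2,h/2]
    c,s=np.cos(a),np.sin(a); q=q@np.array([[c,s],[-s,c]])
    return np.c_[q+[x,y],np.full(5,z)]
def overlay(n,img,lines,box,k,fn):
    x0,y0,x1,y1=box; im=cv2.resize(img[y0:y1,x0:x1],None,fx=k,fy=k,interpolation=cv2.INTER_CUBIC)
    for P,col in lines:
        p=((proj(n,P)+.5-[x0,y0])*k).round().astype(np.int32); cv2.polylines(im,[p],False,col,1,cv2.LINE_AA)
    cv2.imwrite(fn,im); print(fn,im.shape)
E
python3 - <<'E'
from h import *
b=lambda *a:back8("top",*a).round(1)
print("mortar",b(357.5,312,95)); print("cap",b(510,318,186)); print("jar",b(470,397,70))
print("stand corners z36 right",b(253,319,36),b(258,394,36))
print("guard top",b(216,320,186),b(223,395,186))
print("guard topR",b(233,320,186))
print("jugcorn z128",b(479,295,128),b(524,295,128),b(524,350,128),b(480,350,128))
print("green",b(320,411,95)); print("tcp",proj("top",[180.5,545.3,174.6])*S,proj("side",[180.5,545.3,174.6])*S)
print("side cap",back8("side",465,350,186))
# hough refine
g=cv2.cvtColor(env.capture("top"),cv2.COLOR_BGR2GRAY); np.save("top.npy",env.capture("top")); np.save("side.npy",env.capture("side"))
E
```

```text
mortar [541.2  89.8]
cap [ 522.4 -190.4]
jar [ 377.2 -128.4]
stand corners z36 right [532.2 301.7] [382.8 289.3]
guard top [519.3 342.2] [384.5 326.8]
guard topR [519.3 311.4]
jugcorn z128 [ 570.5 -141.5] [ 570.4 -226.8] [ 466.4 -224.9] [ 466.5 -142.1]
green [351.8 160.7]
tcp [[ 99.0216308  510.11874717]] [[ 95.17100544 236.6093431 ]]
side cap [ 521.24915126 -189.79083447]
```

```bash
cat > ov.py <<'E'
from h import *
import sys
G=(0,255,0);Rd=(0,0,255);Y=(0,255,255);M=(255,0,255)
def lines(st,gd,mo,cap,jug):
    L=[(rect(*st,160,75,36),Y),(rect(*st,160,15,36),Y),(rect(*gd,140,10,186),G),(rect(*gd,140,10,36),G),
     (circ(*mo,95,65),Rd),(circ(*cap,186,30),M),(rect(*jug,115,85,128),G),(rect(*jug,127,97,0),Y)]
    return L
E
python3 - <<'E'
from ov import *
L=lines((457,333,.08),(455,332,.08),(541,90),(522,-190),(519,-184,.0))
T=np.load("top.npy");Sd=np.load("side.npy")
a=(120,170,270,260);b=(270,170,370,240)
overlay("top",T,L,(125,170,255,265),4,"pics/a.png"); overlay("top",T,L,(285,165,365,245),4,"pics/b.png")
overlay("side",Sd,L,(140,130,270,225),4,"pics/c.png"); overlay("side",Sd,L,(260,210,340,290),4,"pics/d.png")
A,B,C,D=[cv2.imread(f"pics/{x}.png") for x in"abcd"]
f=lambda i:cv2.copyMakeBorder(i,0,380-i.shape[0],0,0,0) if i.shape[0]<380 else i[:380]
m=lambda *x:cv2.resize(np.vstack([np.hstack([f(A)[:, :480],f(B)[:,:320]]),np.hstack([f(C)[:,:480],f(D)[:,:320]])]),(780,600))
top=np.vstack([np.hstack([f(A)[:,:480],f(B)]),np.hstack([f(C)[:,:480],f(D)])]); print(top.shape)
cv2.imwrite("pics/m.png",cv2.resize(top,(632,600)))
E
```

```text
pics/a.png (380, 520, 3)
pics/b.png (320, 320, 3)
pics/c.png (380, 520, 3)
pics/d.png (320, 320, 3)
(760, 800, 3)
```

View pics/m.png

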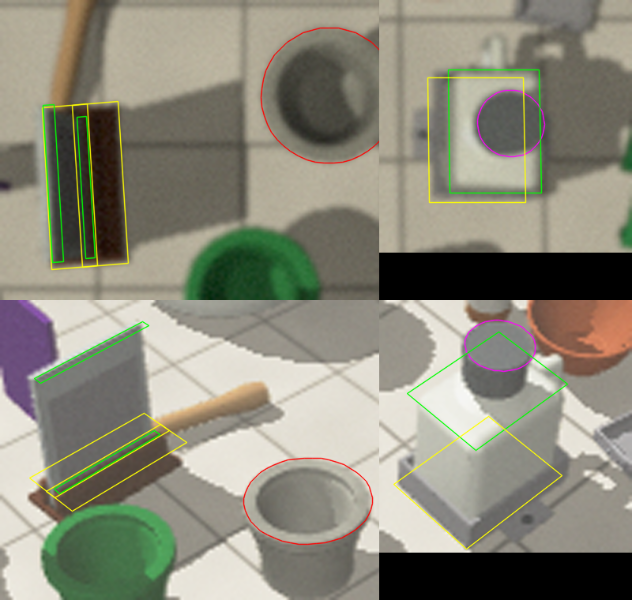

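The overlay puts the mortar at (541,90) and the cap at (522,-190), matching in both views. The guard is about 3 mm further +y than my model, at (455,334) with yaw 0.08. Next I work out the moves.

```bash
cat > go.py <<'E'
from h import *
def ori(yaw,tilt=0):  # tool down, tool y at 'yaw' deg; tilt rad about world x (leans top to +y when negative)
    b=R.from_matrix(np.array([[0,1,0],[1,0,0],[0,0,-1.]])) # tool x->world y? columns: tx=(0,1,0),ty=(1,0,0),tz=-z
    return R.from_euler('x',tilt)*R.from_euler('z',yaw,degrees=True)*b
def show(s,p,o):
    sp,so=s
    print("off",((so.inv().apply(np.array(p)-sp))/150).round(3),"tw",((so.inv()*o).as_rotvec()/(np.pi/2)).round(3))
def chain(poses,s=None):
    st=env.read_state(); s=s or (st['tcp_pos'],R.from_quat(st['orientation']))
    for p,o in poses: show(s,p,o); s=(np.array(p),o)
E
python3 - <<'E'
from go import *
o=ori(94.6)
st=env.read_state(); s=(np.array([180.786,545.88,175.393]),R.from_quat(st['orientation']))
chain([((280,470,290),o),((370,400,290),o),((455,334,260),o),((455,334,150),o)],s)
print("purple",back8("side",247,262,0),back8("side",213,190,186),back8("top",200,357,6), back8("top",102,354,186),"sauce",back8("top",421,233,150))
E
```

```text
off [-0.787 -0.273 -0.764] tw [-0.    -0.    -0.255]
off [-0.561 -0.513  0.   ] tw [0. 0. 0.]
off [-0.53  -0.484  0.2  ] tw [0. 0. 0.]
off [0.    0.    0.733] tw [0. 0. 0.]
purple [472.7044059  469.35210695] [447.58335157 525.25154685] [457.0530484  413.46974225] [458.15842982 546.14548937] sauce [685.43304586 -31.34514581]
```

Call:
jog_arm:
  rows:
    - {"offset":[-0.1,-0.03,-0.3],"twist":[0,0,-0.05],"grip":0.5}
    - {"offset":[-0.3,-0.1,-0.6],"twist":[0,0,-0.13],"grip":0.5}
    - {"offset":[-0.5,-0.18,-0.764],"twist":[0,0,-0.2],"grip":0.5}
    - {"offset":[-0.7,-0.25,-0.764],"twist":[0,0,-0.255],"grip":0.5}
    - {"offset":[-0.787,-0.273,-0.764],"twist":[0,0,-0.255],"grip":0.5}
    - {"offset":[-0.787,-0.273,-0.764],"twist":[0,0,-0.255],"grip":0.5}

```text
t: 1.0
tcp_pos: [280.0, 469.6, 289.4]
orientation: [-0.039, 0.999, -0.0, -0.001]
ft_force: [-0.1, 0.4, 0.5]
grip_width: 47.0
grip_force: 0.0
```

Call:
jog_arm:
  rows:
    - {"offset":[-0.25,-0.23,0],"twist":[0,0,0],"grip":0.5}
    - {"offset":[-0.5,-0.45,0],"twist":[0,0,0],"grip":0.5}
    - {"offset":[-0.75,-0.68,0],"twist":[0,0,0],"grip":0.5}
    - {"offset":[-0.95,-0.88,0.1],"twist":[0,0,0],"grip":0.5}
    - {"offset":[-1,-0.997,0.2],"twist":[0,0,0],"grip":0.5}
    - {"offset":[-1,-0.997,0.2],"twist":[0,0,0],"grip":0.5}
    - {"offset":[-1,-0.997,0.2],"twist":[0,0,0],"grip":0.5}

```text
t: 1.88
tcp_pos: [440.9, 334.3, 260.3]
orientation: [-0.041, 0.999, 0.001, -0.0]
ft_force: [-0.1, 0.1, 0.1]
grip_width: 46.8
grip_force: 0.0
```

Run:
```python
from go import *
st=env.read_state(); print(st['t'],st['tcp_pos'],st['q'],st['grip_width'])
o=ori(94.6); chain([((455,334,260),o),((455,334,150),o)])
T=env.capture("top");Sd=env.capture("side")
L=[(rect(455,334,.08,140,10,186),(0,255,0)),(rect(457,333,.08,160,75,36),(0,255,255))]
overlay("top",T,L,(120,180,200,280),6,"pics/e.png");overlay("side",Sd,L,(130,100,230,200),6,"pics/f.png")
a=cv2.imread("pics/e.png")[:600];b=cv2.imread("pics/f.png")[:600]
c=np.hstack([a,b]);cv2.imwrite("pics/ef.png",cv2.resize(c,(800,int(c.shape[0]*800/c.shape[1]))))
```

```text
1.875 [440.87333974 334.33884223 260.28264371] [ 5.22145592e-01  2.07153363e-01  1.39201112e+00  1.20627729e-03
  1.54208321e+00 -1.13030264e+00] 46.78386138158293
off [-0.094 -0.01   0.002] tw [ 0.001 -0.     0.001]
off [0.    0.    0.733] tw [0. 0. 0.]
pics/e.png (600, 480, 3)
pics/f.png (600, 600, 3)
```

View pics/ef.png

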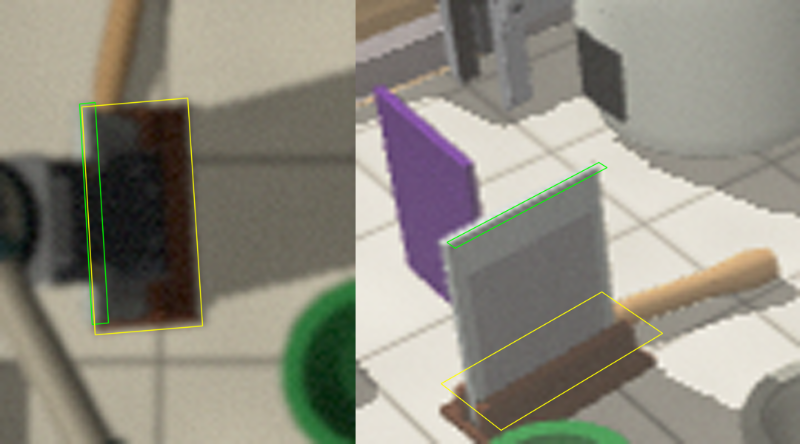

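The guard's top edge lies on the model, shifted about 3 mm toward −x. I'll grasp at (452,334).

Call:
jog_arm:
  rows:
    - {"offset":[-0.074,-0.01,0.1],"twist":[0,0,0],"grip":0.5}
    - {"offset":[-0.074,-0.01,0.3],"twist":[0,0,0],"grip":0.5}
    - {"offset":[-0.074,-0.01,0.5],"twist":[0,0,0],"grip":0.5}
    - {"offset":[-0.074,-0.01,0.66],"twist":[0,0,0],"grip":0.5}
    - {"offset":[-0.074,-0.01,0.733],"twist":[0,0,0],"grip":0.5}
    - {"offset":[-0.074,-0.01,0.733],"twist":[0,0,0],"grip":0.4}
    - {"offset":[-0.074,-0.01,0.733],"twist":[0,0,0],"grip":0.25}
    - {"offset":[-0.074,-0.01,0.733],"twist":[0,0,0],"grip":0.15}
    - {"offset":[-0.074,-0.01,0.733],"twist":[0,0,0],"grip":0}
    - {"offset":[-0.074,-0.01,0.733],"twist":[0,0,0],"grip":0}
    - {"offset":[-0.074,-0.01,0.733],"twist":[0,0,0],"grip":0}
    - {"offset":[-0.074,-0.01,0.733],"twist":[0,0,0],"grip":0}
  force: 30

```text
t: 3.48
tcp_pos: [453.1, 332.6, 150.7]
orientation: [-0.04, 0.999, 0.0, 0.001]
ft_force: [0.3, -0.7, 5.1]
grip_width: 9.5
grip_force: 30.0
```

Call:
jog_arm:
  rows:
    - {"offset":[0,0,-0.08],"twist":[0,0,0],"grip":0}
    - {"offset":[0,0,-0.25],"twist":[0,0,0],"grip":0}
    - {"offset":[0,0,-0.45],"twist":[0,0,0],"grip":0}
    - {"offset":[0,0,-0.65],"twist":[0,0,0],"grip":0}
    - {"offset":[0,0,-0.8],"twist":[0,0,0],"grip":0}
    - {"offset":[0,0,-0.9],"twist":[0,0,0],"grip":0}
    - {"offset":[0,0,-0.93],"twist":[0,0,0],"grip":0}
    - {"offset":[0,0,-0.93],"twist":[0,0,0],"grip":0}
    - {"offset":[0,0,-0.93],"twist":[0,0,0],"grip":0}
  force: 40

```text
t: 4.6
tcp_pos: [452.2, 332.0, 288.4]
orientation: [-0.04, 0.999, -0.0, -0.001]
ft_force: [0.2, 0.7, -4.6]
grip_width: 9.2
grip_force: 39.8
```

Run:
```python
from go import *
st=env.read_state(); print(st['t'],st['tcp_pos'],st['ft_force'],st['grip_width'],st['moment'])
o=ori(90); chain([((482,212,290),ori(93)),((510,92,290),ori(91.5)),((535,-15,290),o)])
for t in(.22,-.22):
  ot=ori(90,t); print(t,ot.apply([0,0,1]))
  # lower: TCP pos so that bottom centre (TCP+144.7 along tool z) at target
T=env.capture("top");Sd=env.capture("side")
a=cv2.resize(Sd[60:260,100:300],None,fx=3,fy=3);cv2.imwrite("pics/g.png",a)
```

```text
4.6 [452.19322769 331.99522913 288.36199559] [ 0.1625474   0.69045493 -4.55331317] 9.206176696302157 [ 0.02305702 -0.05158716  0.0032393 ]
off [-0.134 -0.813 -0.01 ] tw [-0.001 -0.001  0.018]
off [-0.145 -0.809  0.   ] tw [0.    0.    0.017]
off [-0.148 -0.717  0.   ] tw [0.    0.    0.017]
0.22 [-1.60607210e-18  2.18229623e-01 -9.75897449e-01]
-0.22 [ 1.60607210e-18 -2.18229623e-01 -9.75897449e-01]
```

View pics/g.png

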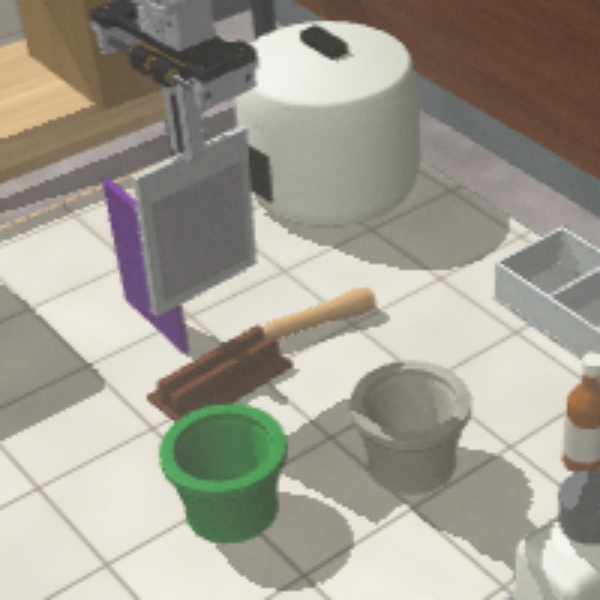

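The guard is clear of the stand and hanging straight in the gripper. Next I carry it past the mortar.

Call:
jog_arm:
  rows:
    - {"offset":[-0.02,-0.06,0],"twist":[0,0,0],"grip":0}
    - {"offset":[-0.05,-0.25,0],"twist":[0,0,0.005],"grip":0}
    - {"offset":[-0.09,-0.5,0],"twist":[0,0,0.01],"grip":0}
    - {"offset":[-0.13,-0.75,0],"twist":[0,0,0.015],"grip":0}
    - {"offset":[-0.165,-1,0],"twist":[0,0,0.02],"grip":0}

```text
t: 5.32
tcp_pos: [489.8, 182.9, 289.5]
orientation: [-0.024, 1.0, -0.0, 0.0]
ft_force: [0.2, -0.3, -4.9]
grip_width: 9.3
grip_force: 39.8
```

Call:
jog_arm:
  rows:
    - {"offset":[-0.05,-0.25,0],"twist":[0,0,0.005],"grip":0}
    - {"offset":[-0.1,-0.5,0],"twist":[0,0,0.01],"grip":0}
    - {"offset":[-0.16,-0.75,0],"twist":[0,0,0.015],"grip":0}
    - {"offset":[-0.2,-1,0],"twist":[0,0,0.02],"grip":0}

```text
t: 5.82
tcp_pos: [527.1, 34.4, 289.5]
orientation: [-0.009, 1.0, -0.0, 0.0]
ft_force: [0.6, -0.7, -4.4]
grip_width: 9.1
grip_force: 39.9
```

Call:
jog_arm:
  rows:
    - {"offset":[-0.05,-0.1,0],"twist":[0,0,0.005],"grip":0}
    - {"offset":[-0.1,-0.2,0],"twist":[0,0,0.01],"grip":0}
    - {"offset":[-0.16,-0.28,0],"twist":[0,0,0.012],"grip":0}
    - {"offset":[-0.18,-0.3,0],"twist":[0,0,0.012],"grip":0}
    - {"offset":[-0.18,-0.3,0],"twist":[0,0,0.012],"grip":0}
    - {"offset":[-0.18,-0.3,0],"twist":[0,0,0.012],"grip":0}

```text
t: 6.58
tcp_pos: [554.4, -7.2, 289.5]
orientation: [-0.0, 1.0, 0.0, -0.0]
ft_force: [-0.2, -0.3, -4.3]
grip_width: 9.3
grip_force: 39.8
```

Run:
```python
from go import *
st=env.read_state(); print(st['t'],st['tcp_pos'],st['q'],st['ft_force'],st['grip_width'])
def pose(h,yb=-12,t=-.22,L=144.7):
    o=ori(90,t); return (np.array([535,yb,h+1.1])-o.apply([0,0,L]),o)  # edge: half thickness*sin
for h in(60,15,4,0): 
    p,o=pose(h); print(h,p.round(1)); chain([(p,o)])
```

```text
6.575 [554.36271322  -7.24364745 289.52978825] [-1.38991336e-01  2.03126551e-01  1.32785151e+00  5.47433682e-04
  1.61104622e+00 -1.70980371e+00] [-0.1970627  -0.26955452 -4.29950909] 9.294634572878149
60 [535.   19.6 202.3]
off [0.129 0.178 0.582] tw [ 0.14 -0.    0.  ]
15 [535.   19.6 157.3]
off [0.129 0.178 0.882] tw [ 0.14 -0.    0.  ]
4 [535.   19.6 146.3]
off [0.129 0.178 0.955] tw [ 0.14 -0.    0.  ]
0 [535.   19.6 142.3]
off [0.129 0.178 0.982] tw [ 0.14 -0.    0.  ]
```

Call:
jog_arm:
  rows:
    - {"offset":[0.04,0.05,0.05],"twist":[0.04,0,0],"grip":0}
    - {"offset":[0.09,0.15,0.2],"twist":[0.09,0,0],"grip":0}
    - {"offset":[0.129,0.225,0.4],"twist":[0.14,0,0],"grip":0}
    - {"offset":[0.129,0.225,0.55],"twist":[0.14,0,0],"grip":0}
    - {"offset":[0.129,0.225,0.7],"twist":[0.14,0,0],"grip":0}
    - {"offset":[0.129,0.225,0.8],"twist":[0.14,0,0],"grip":0}
    - {"offset":[0.129,0.225,0.87],"twist":[0.14,0,0],"grip":0}
    - {"offset":[0.129,0.225,0.91],"twist":[0.14,0,0],"grip":0}
    - {"offset":[0.129,0.225,0.94],"twist":[0.14,0,0],"grip":0}
    - {"offset":[0.129,0.225,0.95],"twist":[0.14,0,0],"grip":0}
    - {"offset":[0.129,0.225,0.95],"twist":[0.14,0,0],"grip":0}
    - {"offset":[0.129,0.225,0.95],"twist":[0.14,0,0],"grip":0}

```text
t: 8.07
tcp_pos: [535.6, 25.7, 147.3]
orientation: [0.001, 0.994, -0.11, 0.0]
ft_force: [-0.1, 0.4, -4.1]
grip_width: 9.2
grip_force: 40.0
```

Run:
```python
from go import *
st=env.read_state(); print(st['t'],st['tcp_pos'],st['ft_force'],st['grip_width'])
Sd=env.capture("side"); Tp=env.capture("top")
a=cv2.resize(Sd[100:300,160:340],(540,600));b=cv2.resize(Tp[140:290,200:260],(240,600));cv2.imwrite("pics/i.png",np.hstack([a,b]))
```

```text
8.075 [535.61970365  25.72846439 147.34953669] [-0.12818472  0.42385568 -4.14533433] 9.24742424162593
```

View pics/i.png

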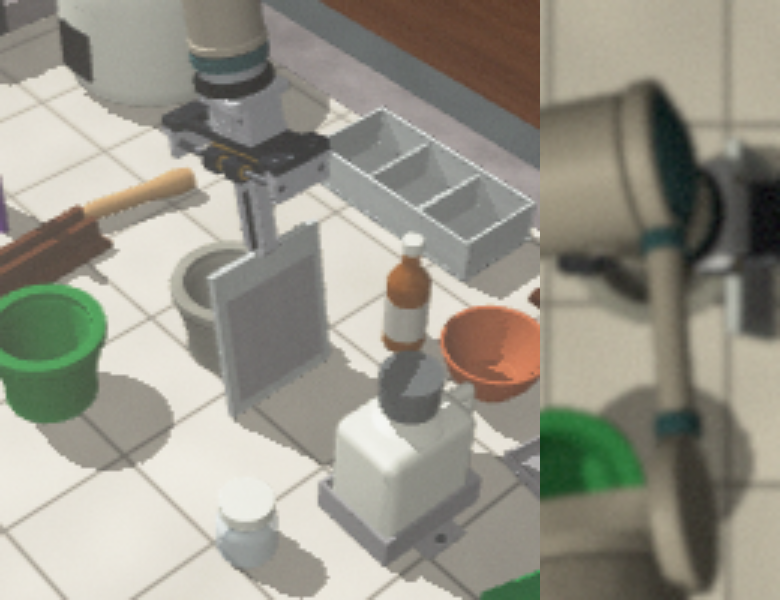

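The tilted guard is between the jug and the mortar, just above the counter and touching nothing. Now I lower it onto the counter.

Call:
jog_arm:
  rows:
    - {"offset":[0,0.003,0.013],"twist":[0,0,0],"grip":0}
    - {"offset":[0,0.006,0.026],"twist":[0,0,0],"grip":0}
    - {"offset":[0,0.007,0.032],"twist":[0,0,0],"grip":0}
    - {"offset":[0,0.007,0.032],"twist":[0,0,0],"grip":0}
    - {"offset":[0,0.007,0.032],"twist":[0,0,0],"grip":0}

```text
t: 8.8
tcp_pos: [535.6, 25.7, 143.9]
orientation: [0.001, 0.994, -0.11, 0.001]
ft_force: [-2.6, 1.2, 4.8]
grip_width: 9.2
grip_force: 40.2
```

Call:
jog_arm:
  rows:
    - {"offset":[0,0,0],"twist":[0,0,0],"grip":0.15}
    - {"offset":[0,0,0],"twist":[0,0,0],"grip":0.25}
    - {"offset":[0,0,0],"twist":[0,0,0],"grip":0.35}
    - {"offset":[0,0,0],"twist":[0,0,0],"grip":0.45}
    - {"offset":[0,0,0],"twist":[0,0,0],"grip":0.5}
    - {"offset":[0,0,0],"twist":[0,0,0],"grip":0.5}
    - {"offset":[0,0,-0.1],"twist":[0,0,0],"grip":0.5}
    - {"offset":[0,0,-0.25],"twist":[0,0,0],"grip":0.5}
    - {"offset":[0,0,-0.45],"twist":[0,0,0],"grip":0.5}
    - {"offset":[0,0,-0.65],"twist":[0,0,0],"grip":0.5}
    - {"offset":[0,0,-0.8],"twist":[0,0,0],"grip":0.5}
    - {"offset":[0,0,-0.9],"twist":[0,0,0],"grip":0.5}
    - {"offset":[0,0,-0.9],"twist":[0,0,0],"grip":0.5}

```text
t: 10.42
tcp_pos: [536.0, 55.5, 275.2]
orientation: [0.0, 0.994, -0.11, 0.001]
ft_force: [0.0, 0.3, -1.1]
grip_width: 47.0
grip_force: 0.0
```

Run:
```python
from go import *
st=env.read_state(); print(st['t'],st['tcp_pos'],st['ft_force'],st['grip_width'])
o=ori(20); chain([((530,-70,280),ori(55)),((522,-190,270),o),((522,-190,165),o)])
Sd=env.capture("side")
a=cv2.resize(Sd[130:330,160:340],(540,600));cv2.imwrite("pics/j.png",a)
```

```text
10.425 [536.02826737  55.49911081 275.19916384] [ 0.0154852   0.27828193 -1.07487455] 46.981362915832065
off [ 0.04  -0.824  0.151] tw [-0.135  0.044  0.387]
off [-0.415 -0.686  0.067] tw [0.    0.    0.389]
off [0.  0.  0.7] tw [0. 0. 0.]
```

View pics/j.png

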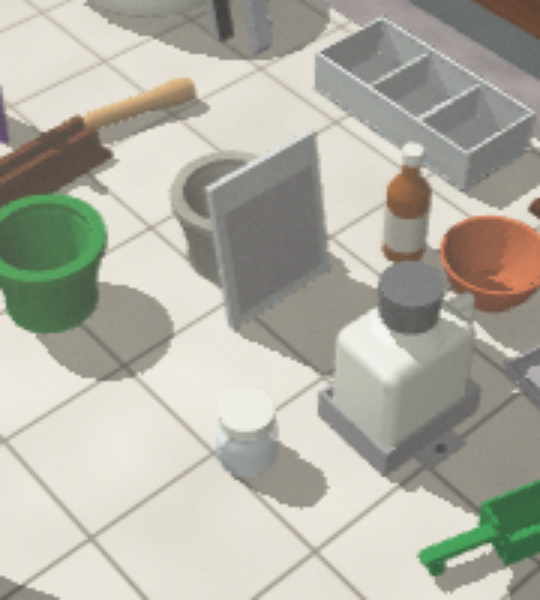

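The guard now leans on the mortar on its own. On to the cap.

Call:
jog_arm:
  rows:
    - {"offset":[0.01,-0.1,0],"twist":[-0.04,0.01,0.08],"grip":0.6}
    - {"offset":[0.02,-0.3,0.05],"twist":[-0.08,0.025,0.18],"grip":0.7}
    - {"offset":[0.03,-0.5,0.1],"twist":[-0.11,0.035,0.28],"grip":0.8}
    - {"offset":[0.04,-0.7,0.13],"twist":[-0.135,0.044,0.387],"grip":0.9}
    - {"offset":[0.04,-0.824,0.15],"twist":[-0.135,0.044,0.387],"grip":0.9}
    - {"offset":[0.04,-0.824,0.15],"twist":[-0.135,0.044,0.387],"grip":0.9}

```text
t: 11.22
tcp_pos: [529.1, -71.0, 278.1]
orientation: [0.301, 0.954, -0.0, -0.002]
ft_force: [-0.6, 0.2, 0.5]
grip_width: 84.6
grip_force: 0.0
```

Call:
jog_arm:
  rows:
    - {"offset":[-0.1,-0.17,0],"twist":[0,0,0.09],"grip":0.9}
    - {"offset":[-0.2,-0.34,0.03],"twist":[0,0,0.18],"grip":0.9}
    - {"offset":[-0.3,-0.5,0.05],"twist":[0,0,0.28],"grip":0.9}
    - {"offset":[-0.38,-0.63,0.067],"twist":[0,0,0.37],"grip":0.9}
    - {"offset":[-0.415,-0.686,0.067],"twist":[0,0,0.389],"grip":0.9}
    - {"offset":[-0.415,-0.686,0.067],"twist":[0,0,0.389],"grip":0.9}
    - {"offset":[-0.415,-0.686,0.067],"twist":[0,0,0.389],"grip":0.9}

```text
t: 12.1
tcp_pos: [521.4, -189.1, 269.0]
orientation: [0.573, 0.82, -0.0, -0.001]
ft_force: [-0.6, -0.6, -0.1]
grip_width: 84.4
grip_force: 0.0
```

Run:
```python
from go import *
st=env.read_state(); print(st['t'],st['tcp_pos'],st['ft_force'],st['q'],st['grip_width'])
o=ori(20); chain([((522,-190,270),o),((522,-190,165),o)])
```

```text
12.1 [ 521.36786688 -189.09603099  268.96030271] [-0.63116371 -0.63598268 -0.14538952] [-4.72988779e-01  2.08617426e-01  1.36943156e+00 -5.39275295e-04
  1.56543860e+00 -8.23927461e-01] 84.41732192855
off [-0.007  0.002 -0.007] tw [-0.001 -0.001  0.001]
off [0.  0.  0.7] tw [0. 0. 0.]
```

Call:
jog_arm:
  rows:
    - {"offset":[-0.006,0,0.1],"twist":[0,0,0],"grip":0.9}
    - {"offset":[-0.006,0,0.28],"twist":[0,0,0],"grip":0.9}
    - {"offset":[-0.006,0,0.45],"twist":[0,0,0],"grip":0.9}
    - {"offset":[-0.006,0,0.58],"twist":[0,0,0],"grip":0.9}
    - {"offset":[-0.006,0,0.66],"twist":[0,0,0],"grip":0.9}
    - {"offset":[-0.006,0,0.693],"twist":[0,0,0],"grip":0.9}
    - {"offset":[-0.006,0,0.693],"twist":[0,0,0],"grip":0.8}
    - {"offset":[-0.006,0,0.693],"twist":[0,0,0],"grip":0.65}
    - {"offset":[-0.006,0,0.693],"twist":[0,0,0],"grip":0.5}
    - {"offset":[-0.006,0,0.693],"twist":[0,0,0],"grip":0.5}
    - {"offset":[-0.006,0,0.693],"twist":[0,0,0],"grip":0.5}
  force: 50

```text
t: 13.48
tcp_pos: [521.3, -191.3, 165.0]
orientation: [0.574, 0.819, -0.001, -0.001]
ft_force: [0.5, -0.5, 0.2]
grip_width: 47.0
grip_force: 0.0
```

The fingers closed to 47 mm with no force, which can't happen around a 60 mm cap. I'll look before doing anything else.

Run:
```python
from go import *
st=env.read_state(); print(st['t'],st['tcp_pos'],st['ft_force'],st['moment'])
Sd=env.capture("side"); Tp=env.capture("top")
L=[(circ(522,-190,186,30),(255,0,255)),(circ(521.3,-191.3,165,3),(0,255,0))]
overlay("side",Sd,L,(230,170,330,300),4,"pics/k1.png");overlay("top",Tp,L,(270,150,370,280),4,"pics/k2.png")
cv2.imwrite("pics/k.png",np.hstack([cv2.imread("pics/k1.png"),cv2.imread("pics/k2.png")]))
```

```text
13.475 [ 521.28589675 -191.29293233  165.03132303] [ 0.52998977 -0.5118364   0.16198684] [-0.02976309  0.07475888 -0.00268505]
pics/k1.png (520, 400, 3)
pics/k2.png (520, 400, 3)
```

View pics/k.png

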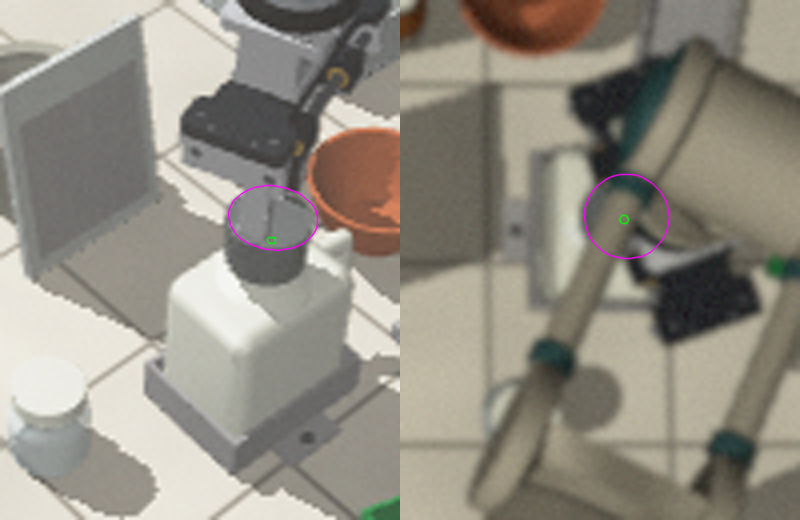

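Run:
```python
from go import *
Sd=env.capture("side"); S0=np.load("side.npy");T0=np.load("top.npy")
L=[(circ(522,-190,186,30),(255,0,255))]
def cr(n,im,box,k,fn,L): overlay(n,im,L,box,k,fn); return cv2.imread(fn)
a=cr("side",Sd,(270,200,320,250),8,"pics/x.png",[]);b=cr("side",S0,(270,200,320,250),6,"pics/x.png",L);c=cr("top",T0,(290,175,350,225),6,"pics/x.png",L)
a=cv2.copyMakeBorder(a,0,200,0,0,0);b=cv2.copyMakeBorder(b,0,0,0,60,0)
cv2.imwrite("pics/n.png",np.hstack([a,np.vstack([b,c])]))
```

```text
pics/x.png (400, 400, 3)
pics/x.png (300, 300, 3)
pics/x.png (300, 360, 3)
```

View pics/n.png

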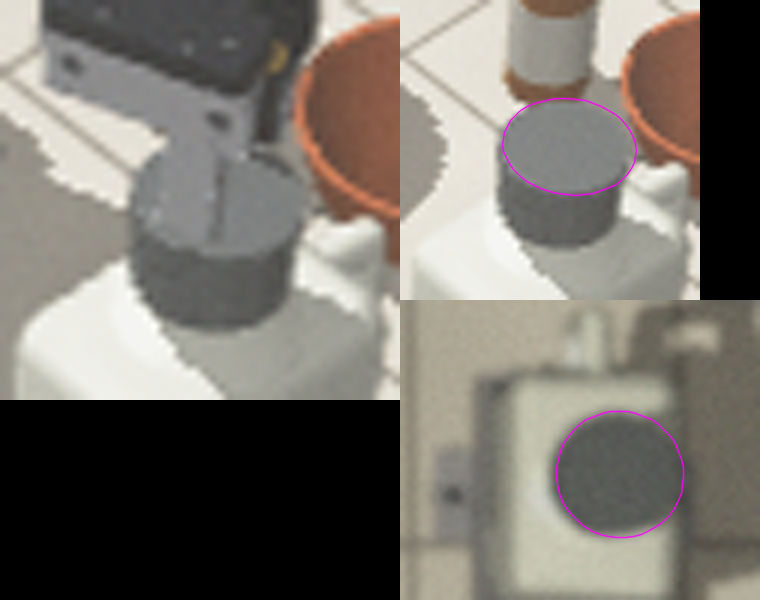

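Run:
```python
from go import *
st=env.read_state(); o=R.from_quat(st['orientation']);p=st['tcp_pos']
for s in(-1,1):
  for d in(23.5,36):
    for z in (8,-30,-60): print(s*d,z,((proj("side",p+o.apply([0,s*d,z]))[0]-[270,200])*8).round(0))
print("tip back",back("side",296,230.6,157),back("side",296,230.6,186))
print("cap top tri:")
a=proj("side",[521,-188.5,186])[0];print((a-[270,200])*8, (proj("side",[521,-188.5,148])[0]-[270,200])*8)
```

```text
-23.5 8 [187. 296.]
-23.5 -30 [195. 219.]
-23.5 -60 [202. 156.]
-36 8 [171. 321.]
-36 -30 [179. 243.]
-36 -60 [186. 180.]
23.5 8 [244. 208.]
23.5 -30 [253. 131.]
23.5 -60 [261.  68.]
36 8 [258. 186.]
36 -30 [268. 108.]
36 -60 [276.  45.]
tip back [ 521.46869569 -187.28549733] [ 500.55611967 -204.77141373]
cap top tri:
[216.10619165 188.81005423] [207.58154126 265.25105098]
```

Call:
jog_arm:
  rows:
    - {"offset":[0,0,0],"twist":[0,0,0],"grip":0.45}
    - {"offset":[0,0,0],"twist":[0,0,0],"grip":0.45}
  force: 20

```text
t: 13.88
tcp_pos: [521.2, -191.2, 164.9]
orientation: [0.574, 0.819, -0.001, -0.001]
ft_force: [-0.3, -0.5, 0.0]
grip_width: 42.2
grip_force: 0.0
```

Call:
jog_arm:
  rows:
    - {"offset":[0,0,0],"twist":[0,0,0],"grip":0.9}
    - {"offset":[0,0,0],"twist":[0,0,0],"grip":0.9}
    - {"offset":[0,0,0],"twist":[0,0,0],"grip":0.9}
    - {"offset":[0,0,0],"twist":[0,0,0],"grip":0.9}
    - {"offset":[0,0,0],"twist":[0,0,0],"grip":0.9}

```text
t: 14.5
tcp_pos: [521.2, -191.2, 164.9]
orientation: [0.574, 0.819, -0.001, -0.001]
ft_force: [0.3, -0.2, 0.3]
grip_width: 84.5
grip_force: 0.0
```

Run:
```python
from go import *
st=env.read_state(); print(st['t'],st['tcp_pos'],st['ft_force'],st['grip_width'],st['grip_force'])
Sd=env.capture("side"); S0=np.load("side.npy")
d=cv2.absdiff(Sd,S0).max(2)[200:250,270:320]
# green-plane summary of cap appearance: darkness rows down the column through the cap
for im in(S0,Sd): print(im[205:246:2,297].mean(1).round().astype(int).tolist(), im[205:246:2,291].mean(1).round().astype(int).tolist())
cv2.imwrite("pics/q.png",np.hstack([cv2.resize(x[195:260,262:327],(390,390),interpolation=cv2.INTER_CUBIC) for x in(S0,Sd)]))
```

```text
14.5 [ 521.19882942 -191.22037446  164.88986831] [ 0.26678509 -0.20781703  0.3040528 ] 84.45675354101148 0.0
[142, 140, 139, 141, 140, 90, 134, 133, 132, 130, 134, 134, 131, 132, 97, 99, 100, 99, 130, 165, 166] [152, 151, 148, 148, 134, 95, 126, 132, 132, 137, 133, 132, 135, 101, 101, 98, 99, 95, 167, 235, 237]
[85, 80, 67, 78, 142, 85, 131, 135, 128, 129, 126, 126, 127, 130, 94, 96, 94, 94, 127, 166, 166] [75, 65, 77, 138, 140, 141, 144, 139, 140, 140, 141, 141, 142, 139, 141, 95, 97, 97, 164, 234, 237]
```

View pics/q.png

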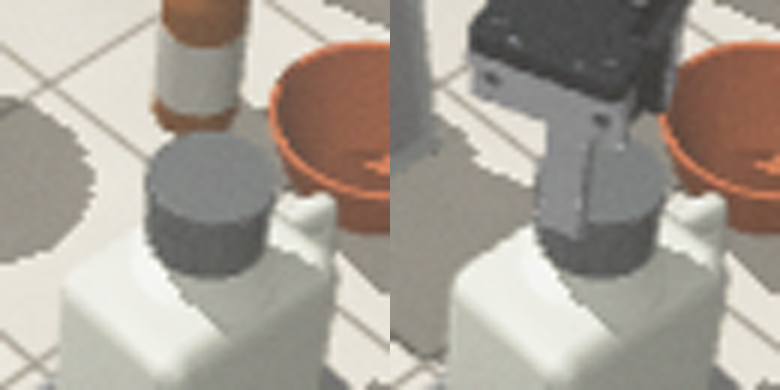

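The picture shows the near fingertip ending above the cap. Its tip is at about z=196, some 39 mm higher than the stated TCP geometry implies, while the sideways position matches. I'll lower the tool by that amount and grip again.

Call:
jog_arm:
  rows:
    - {"offset":[0.016,0.006,0.05],"twist":[0,0,0],"grip":0.9}
    - {"offset":[0.016,0.006,0.1],"twist":[0,0,0],"grip":0.9}
    - {"offset":[0.016,0.006,0.15],"twist":[0,0,0],"grip":0.9}
    - {"offset":[0.016,0.006,0.2],"twist":[0,0,0],"grip":0.9}
    - {"offset":[0.016,0.006,0.24],"twist":[0,0,0],"grip":0.9}
    - {"offset":[0.016,0.006,0.24],"twist":[0,0,0],"grip":0.9}

```text
t: 15.3
tcp_pos: [520.8, -188.5, 128.2]
orientation: [0.574, 0.819, -0.001, -0.001]
ft_force: [0.3, -0.6, -1.0]
grip_width: 84.9
grip_force: 0.0
```

Call:
jog_arm:
  rows:
    - {"offset":[0,0,0],"twist":[0,0,0],"grip":0.75}
    - {"offset":[0,0,0],"twist":[0,0,0],"grip":0.68}
    - {"offset":[0,0,0],"twist":[0,0,0],"grip":0.6}
    - {"offset":[0,0,0],"twist":[0,0,0],"grip":0.55}
    - {"offset":[0,0,0],"twist":[0,0,0],"grip":0.55}
  force: 20

```text
t: 15.92
tcp_pos: [521.4, -188.8, 129.2]
orientation: [0.574, 0.819, -0.001, -0.0]
ft_force: [-0.1, 1.0, 1.1]
grip_width: 58.7
grip_force: 20.0
```

The cap is gripped at 58.7 mm. Now I press down.

Call:
jog_arm:
  rows:
    - {"offset":[0,0,0],"twist":[0,0,0],"grip":0.3}
    - {"offset":[0,0,0],"twist":[0,0,0],"grip":0.3}
    - {"offset":[0,0,0.015],"twist":[0,0,0],"grip":0.3}
    - {"offset":[0,0,0.03],"twist":[0,0,0],"grip":0.3}
    - {"offset":[0,0,0.043],"twist":[0,0,0],"grip":0.3}
    - {"offset":[0,0,0.043],"twist":[0,0,0],"grip":0.3}
    - {"offset":[0,0,0.043],"twist":[0,0,0],"grip":0.3}
  force: 50

```text
t: 16.8
tcp_pos: [521.5, -188.8, 124.0]
orientation: [0.574, 0.819, -0.001, -0.0]
ft_force: [-2.1, 1.6, 9.7]
grip_width: 57.9
grip_force: 50.0
```

Call:
jog_arm:
  rows:
    - {"offset":[0,0,0.008],"twist":[0,0,0],"grip":0.3}
    - {"offset":[0,0,0.013],"twist":[0,0,0],"grip":0.3}
    - {"offset":[0,0,0.013],"twist":[0,0,0],"grip":0.3}

```text
t: 17.18
tcp_pos: [521.5, -188.8, 122.3]
orientation: [0.574, 0.819, -0.001, 0.0]
ft_force: [-2.2, 0.8, 11.2]
grip_width: 58.2
grip_force: 50.0
```

Call:
jog_arm:
  rows:
    - {"offset":[0,0,0.003],"twist":[0,0,-0.06],"grip":0.3}
    - {"offset":[0,0,0.003],"twist":[0,0,-0.14],"grip":0.3}
    - {"offset":[0,0,0.003],"twist":[0,0,-0.23],"grip":0.3}
    - {"offset":[0,0,0.003],"twist":[0,0,-0.32],"grip":0.3}
    - {"offset":[0,0,0.003],"twist":[0,0,-0.41],"grip":0.3}
    - {"offset":[0,0,0.003],"twist":[0,0,-0.5],"grip":0.3}
    - {"offset":[0,0,0.003],"twist":[0,0,-0.59],"grip":0.3}
    - {"offset":[0,0,0.003],"twist":[0,0,-0.68],"grip":0.3}
    - {"offset":[0,0,0.003],"twist":[0,0,-0.76],"grip":0.3}
    - {"offset":[0,0,0.003],"twist":[0,0,-0.83],"grip":0.3}
    - {"offset":[0,0,0.003],"twist":[0,0,-0.83],"grip":0.3}
    - {"offset":[0,0,0.003],"twist":[0,0,-0.83],"grip":0.3}

```text
t: 18.68
tcp_pos: [523.5, -189.7, 122.5]
orientation: [-0.041, 0.999, -0.001, 0.002]
ft_force: [1.2, 0.6, 11.5]
grip_width: 58.0
grip_force: 50.0
```

Run:
```python
from go import *
st=env.read_state(); print(st['t'],st['tcp_pos'],st['ft_force'],st['moment'],st['q'],st['grip_width'],st['grip_force'])
```

```text
18.675 [ 523.46689371 -189.69326825  122.53007072] [ 1.19878928  0.61082864 11.50749685] [ 0.11507668 -0.09255632  0.08853217] [-4.71938016e-01  2.80866600e-01  1.63389043e+00 -9.68372002e-04
  1.22238552e+00 -2.12366482e+00] 58.007498674815096 50.00406324863434
```

Call:
jog_arm:
  rows:
    - {"offset":[0,0,-0.03],"twist":[0,0,0],"grip":0.3}
    - {"offset":[0,0,-0.07],"twist":[0,0,0],"grip":0.3}
    - {"offset":[0,0,-0.11],"twist":[0,0,0],"grip":0.3}
    - {"offset":[0,0,-0.16],"twist":[0,0,0],"grip":0.3}
    - {"offset":[0,0,-0.22],"twist":[0,0,0],"grip":0.3}
    - {"offset":[0,0,-0.3],"twist":[0,0,0],"grip":0.3}
    - {"offset":[0,0,-0.4],"twist":[0,0,0],"grip":0.3}
    - {"offset":[0,0,-0.5],"twist":[0,0,0],"grip":0.3}
    - {"offset":[0,0,-0.6],"twist":[0,0,0],"grip":0.3}
    - {"offset":[0,0,-0.66],"twist":[0,0,0],"grip":0.3}
    - {"offset":[0,0,-0.68],"twist":[0,0,0],"grip":0.3}
    - {"offset":[0,0,-0.68],"twist":[0,0,0],"grip":0.3}
    - {"offset":[0,0,-0.68],"twist":[0,0,0],"grip":0.3}
    - {"offset":[0,0,-0.68],"twist":[0,0,0],"grip":0.3}

```text
t: 20.42
tcp_pos: [521.1, -188.5, 221.5]
orientation: [-0.041, 0.999, 0.0, -0.002]
ft_force: [0.2, 0.0, -0.4]
grip_width: 58.1
grip_force: 50.0
```

Run:
```python
from go import *
st=env.read_state(); print(st['t'],st['tcp_pos'],st['ft_force'],st['joint_vel'].round(3),st['grip_width'],st['grip_force'])
Sd=env.capture("side");S0=np.load("side.npy");n="side"
for z in (222,186,165,235,260):
    u,v=proj(n,[521,-188.5,z])[0].astype(int); print(z,(u,v),"now",Sd[v-1:v+2,u-1:u+2].mean((0,1)).round(),"start",S0[v-1:v+2,u-1:u+2].mean((0,1)).round())
u,v=proj(n,[535,-25,40])[0].astype(int);print("guard",Sd[v,u-20:u+21:5].tolist())
# grey level down the cap column, skirt dark (<105) rows
u=int(proj(n,[521,-188.5,186])[0][0]); print(Sd[150:250:3,u-3].mean(1).astype(int).tolist())
```

```text
20.425 [ 521.10368004 -188.54262703  221.531035  ] [ 0.16867421  0.02436099 -0.41299424] [ 0.    -0.001 -0.002  0.001  0.001  0.   ] 58.11692289916969 49.99984860420227
222 (np.int64(298), np.int64(214)) now [92. 94. 93.] start [ 84.  99. 117.]
186 (np.int64(297), np.int64(223)) now [199. 210. 214.] start [132. 134. 132.]
165 (np.int64(296), np.int64(228)) now [71. 74. 75.] start [132. 134. 132.]
235 (np.int64(298), np.int64(210)) now [92. 94. 94.] start [128. 136. 139.]
260 (np.int64(299), np.int64(203)) now [89. 91. 91.] start [112. 124. 131.]
guard [[107, 109, 113], [113, 114, 117], [108, 111, 113], [109, 110, 112], [124, 127, 127], [132, 144, 147], [136, 145, 150], [135, 145, 150], [136, 146, 150]]
[60, 58, 137, 143, 133, 147, 66, 105, 122, 139, 155, 149, 110, 105, 113, 90, 90, 89, 129, 90, 90, 92, 96, 141, 223, 76, 72, 70, 230, 154, 161, 228, 233, 232]
```

Run:
```python
from go import *
a=cv2.resize(env.capture("side")[130:330,160:340],(540,600)); b=cv2.imread("pics/j.png")
d=cv2.absdiff(a,b).max(2)
print("guard",d[140:330,210:325].mean(), "jar",d[390:480,215:280].mean(),"scoop",d[480:570,420:540].mean(),"bowl/sauce",d[220:300,480:540].mean())
print(env.sign_off())
```

```text
guard 1.7928146453089244 jar 1.3266666666666667 scoop 3.317962962962963 bowl/sauce 2.111666666666667
the job is handed in; nothing more can be done
None
```

The job is handed in, result not returned: the guard still leans on the mortar, the cap was pressed, twisted and lifted off, and the gripper holds it about 70 mm above the jug's mouth, with no bystander seen to move where I checked (jar, scoop and bowl area; not the spoon rest or pestle).

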